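# Rake heel blocks into an even layer on the drying tray

### The arm

A 6-joint arm with a two-finger parallel gripper is mounted at the origin on the work surface. World frame = base frame: x ahead of the robot, y to its left, z up, the work surface at z = 0. Lengths are in m, angles in degrees, forces in N, time in s.
With the tool pointing down it reaches from about 0.4 to 0.825 m from the base axis. Payload 7 kg.
Tool frame: the origin (TCP) lies between the finger pads; the fingertips stand 22 mm ahead of it and the grasp point (between the pads) lies 3 mm ahead of it; z points along the fingers, y is the line along which they close (so a half turn about z gives the same grasp; the last joint's range is limited). The gripper opens to 88 mm and grips with 3 to 60 N. Pads are 19 mm wide; open, the fingers measure 130 mm over their backs; the gripper's body (78 mm by 193 mm) begins 47 mm behind the grasp point.
Start: joints at [83.887, 20.546, 0.682, 0, -70.136, -16.507], TCP at [0.26, 0.623, 0.249] pointing down, gripper open.
Joint ranges: [-176.03, 176.03], [-82.01, 121.73], [-58.28, 71.71], [-173.87, 95.51], [-174.79, -0.11], [-173.66, 173.66]. Speed limits (degrees/s): [136.94, 136.94, 172.46, 180, 180, 180].

### API

Orientations are given as [roll, pitch, yaw] about the fixed x, y, z axes, in that order (R = Rz(yaw) Ry(pitch) Rx(roll)).
In Python, from plant import ctrl gives the robot as it stands.
- The arm moves only by the tool apply_moves, never from a script. Its argument "targets" is a list of rows, each an object with "travel": the shift along the tool's x, y, z in mm, a list of three; "roll": the turn about the tool's z in degrees; "jaw": the finger opening in mm, from 0 to 87.6. In form: [{"travel": [tx, ty, tz], "roll": roll, "jaw": jaw}, ...]. A call has 1 to 10 rows; each row shifts and turns the commanded pose from where the row before left it, along the tool's axes as they then stand; what a row does not reach is not made up. A row lasts 1/10 s, in which the tool goes at most 50 mm and 8.59 degrees, less where a joint would pass 70% of its speed; a pose out of reach is approached as far as the arm can. A call with a gripper value outside its range is refused whole. The fingers move at their own pace and stop on an object; the grip force is fixed at half the most. Time passes only in rows, so rows that do not move let the fingers close. It gives the time, the measured TCP pose, the force, the opening and the grip force at its end, in the units of the state.
- ctrl.get_obs(): the state, without advancing time (a new reading comes with each control period).
- ctrl.snapshot(name): name is "scene" or "top" or "wrist"; returns the picture (400x640x3 uint8, red, green, blue); there is no depth.
- ctrl.calibration(name): a dict with "K" (3x3 intrinsics, pixels), "extrinsics" (4x4, takes a point from camera to world coordinates); the wrist camera has in their place "hand_eye" (4x4, takes a point from camera to tool coordinates, whose origin is the TCP and whose axes are the flange's). Camera axes: x right, y down, z forward; pixel columns grow to the right and rows downward; lengths in m; the calibration is good to about 2 mm. A picture is of the moment at which its call begins: read the wrist's pose just before it. calibration takes no time and is no camera call.
- ctrl.close_job(): hands the job in; it is judged then, once.
The state is a dict: "clock": time; "joint_pos": joint angles; "qvel": joint speeds; "tau": joint torques, N m; "tool_pos": TCP position; "orientation": TCP orientation; "force": force on the tool from outside, world axes, zero at the start; "moment": the same for the moment, N m; "opening": finger opening in m; "gripper_force": force on a finger pad.
Only numpy, scipy, OpenCV 4.12 (cv2) and the standard library are available. Lean on these libraries where they do the work, as an engineer would, in place of code of your own. Each camera call takes 0.05 s, during which the arm holds its last target. There are 200 camera calls.

### The job

The three freshly glued heel blocks lie crowded at one end of the aluminium drying tray. Pick up the hand rake and, keeping the gripper and arm off the blocks, use it to draw them along the tray floor, without lifting them out, until they lie flat and evenly spread with one block in each of the tray's three thirds (the blue lines divide them). Then stand the rake upright on the bench top, outside the tray, and let go.

Things in the scene. Friction and masses are not known exactly. Their poses are not given: they have to be found in the camera images.
- rake: hand rake standing on its teeth beside the tray, 220 g: upright square wooden handle 22 x 22 mm, faces along its x and y, from 54 to 135 mm up (grip at about 105); brass collar d 30; red head 50 mm wide (x), 34 deep (y), at 36 to 42 mm; below it two rows of 5 steel teeth 36 mm long, 5 thick, rows at y = +-13 mm, end teeth at x = +-22. Origin: between the rows at the level of the tips; z up.
- tray: aluminium tray fixed to the bench, outside 212 (x) by 372 mm (y, about the robot's left-right), 30 high; walls and floor 6 thick. Blue lines on the floor at y = +60 and -60 mm mark its thirds. All blocks start in the +y third, side by side (62 mm apart along x), with 50 mm or more of bare floor between them and the +y end wall for the rake. Origin: centre of its underside; z up.
- heel_a: a brown stacked-leather heel block with thin tan layer lines, 40 x 40 x 24 mm high, about 60 g, lying flat and loose on the tray floor. Origin: centre of its underside; x and y along its sides, z up. The three blocks are alike and any of them may go to any third.
- heel_b: a brown stacked-leather heel block with thin tan layer lines, 40 x 40 x 24 mm high, about 60 g, lying flat and loose on the tray floor. Origin: centre of its underside; x and y along its sides, z up. The three blocks are alike and any of them may go to any third.
- heel_c: a brown stacked-leather heel block with thin tan layer lines, 40 x 40 x 24 mm high, about 60 g, lying flat and loose on the tray floor. Origin: centre of its underside; x and y along its sides, z up. The three blocks are alike and any of them may go to any third.

How it is judged:
By the outcome, as a careful person would: the job done as asked, in the order asked, and still so for the second after the job is handed in, with the robot touching nothing.
It also fails if it takes over 58 s, if anything falls off the work surface, if the arm or the gripper's body presses on something with over 40 N, if the wrist force passes 120 N, or if a joint passes its speed limit or range.

## Working session

There is one attempt and no reset: what is moved stays moved. The work goes in short steps, Python scripts to look and compute and a tool call to move; the robot and the scene stay as the last step left them, time stands still between calls to the robot, and variables do not carry over. Pictures are saved under pics/ and viewed, at most 10 in all, crops included, and the job is handed in when it is done.

Besides the shell and the picture viewer there is one more tool, called after ">>>" as a command line: name --argument value ..., lists and objects as JSON in quotes. apply_moves: Moves the arm, as the interface text tells. Its arguments: {"type":"object","properties":{"targets":{"type":"array","items":{"type":"object","properties":{"travel":{"type":"array","items":{"type":"number"}},"roll":{"type":"number"},"jaw":{"type":"number"}}}}},"required":["targets"]}

```bash
ls; mkdir -p pics
python3 - <<'E'
from plant import ctrl
import cv2, numpy as np
o=ctrl.get_obs(); print(o['tool_pos'],o['orientation'],o['clock'])
for n in ['top','scene']:
    cv2.imwrite(f'pics/{n}0.png',ctrl.snapshot(n)[:,:,::-1]); c=ctrl.calibration(n); print(n,np.round(c['K'],1).tolist(),np.round(c['extrinsics'],3).tolist())
E
```

```text
pics
[0.25945301 0.62266203 0.24761514] [ 1.79905743e+02 -6.19215201e-03 -2.26284043e+01] 0.0
top [[397.4, 0.0, 324.8], [0.0, 397.4, 195.5], [0.0, 0.0, 1.0]] [[-0.046, -0.977, 0.209, 0.341], [-0.999, 0.045, -0.007, -0.002], [-0.003, -0.209, -0.978, 1.138], [0.0, 0.0, 0.0, 1.0]]
scene [[475.6, 0.0, 312.1], [0.0, 475.6, 194.5], [0.0, 0.0, 1.0]] [[-0.525, 0.644, -0.556, 1.15], [0.851, 0.394, -0.348, 0.367], [-0.005, -0.656, -0.755, 0.823], [0.0, 0.0, 0.0, 1.0]]
```

View pics/top0.png

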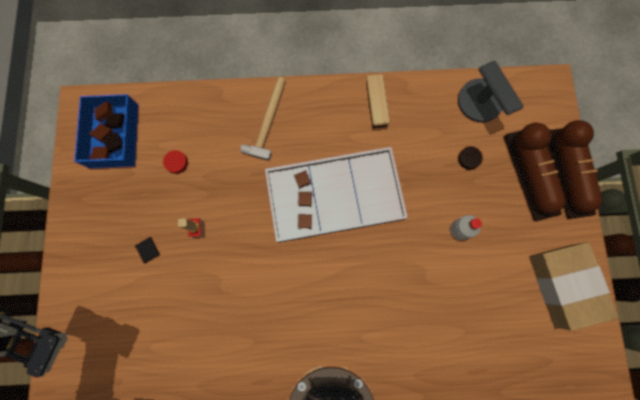

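View pics/scene0.png

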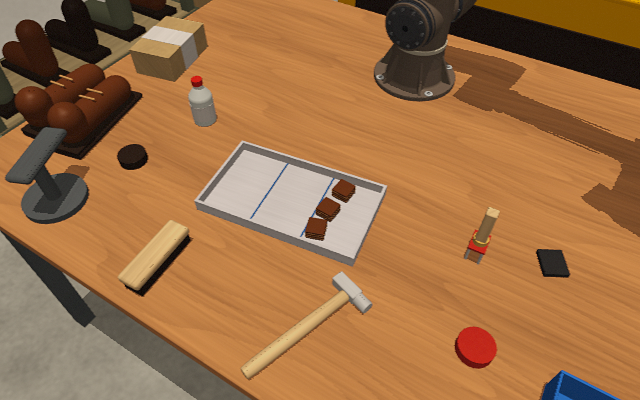

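The top view shows the tray with corners near (266,170), (391,149), (406,217) and (276,240). The blocks are at (303,180), (305,199) and (305,221), and the rake is at about (190,228). In the scene view the rake's handle top is near (492,211).

```bash
cat > h.py <<'E'
from plant import ctrl
import cv2, numpy as np
def cal(n):
    c=ctrl.calibration(n)
    if n=='wrist':
        from scipy.spatial.transform import Rotation as R
        o=ctrl.get_obs(); T=np.eye(4); T[:3,:3]=R.from_euler('xyz',o['orientation'],degrees=True).as_matrix(); T[:3,3]=o['tool_pos']
        return np.array(c['K']),T@np.array(c['hand_eye'])
    return np.array(c['K']),np.array(c['extrinsics'])
def ray(KE,uv,z):
    K,E=KE; d=E[:3,:3]@np.linalg.solve(K,[uv[0],uv[1],1]); o=E[:3,3]
    return o+d*(z-o[2])/d[2]
def blobs(m,amin):
    cs,_=cv2.findContours(m.astype(np.uint8),cv2.RETR_EXTERNAL,cv2.CHAIN_APPROX_NONE)
    return [c for c in cs if cv2.contourArea(c)>=amin]
def cen(c): return c[:,0,:].mean(0)
E
python3 - <<'E'
from h import *
np.set_printoptions(precision=4,suppress=True)
for n in ['top','scene']:
    im=cv2.imread(f'pics/{n}0.png'); KE=cal(n); hsv=cv2.cvtColor(im,cv2.COLOR_BGR2HSV)
    H,S,V=cv2.split(hsv)
    g=(S<50)&(V>110)
    c=max(blobs(cv2.morphologyEx(g.astype(np.uint8),cv2.MORPH_CLOSE,np.ones((5,5)))[120:280] if 1 else 0,500),key=cv2.contourArea)+[0,120]
    hull=cv2.convexHull(c); q=cv2.approxPolyDP(hull,8,True)[:,0]
    print(n,'tray',q.tolist()); P=np.array([ray(KE,p,.03)[:2] for p in q]); print(P,P.mean(0))
    roi=np.zeros(H.shape,np.uint8); cv2.fillConvexPoly(roi,hull,1)
    b=blobs((roi>0)&(S>90)&((H<15)|(H>170))&(V<150),40)
    for k in b:
        r=cv2.minAreaRect(k); print('block',r, ray(KE,r[0],.024)[:2])
    x0,y0,x1,y1=(165,205,215,250) if n=='top' else (455,195,510,270)
    cv2.imwrite(f'pics/r{n}.png',cv2.resize(im[y0:y1,x0:x1],None,fx=10,fy=10,interpolation=cv2.INTER_CUBIC)[:600,:])
a=cv2.imread('pics/rtop.png'); b=cv2.imread('pics/rscene.png')
b=cv2.resize(b,(500,545)); 
h=max(a.shape[0],b.shape[0]); p=lambda i:cv2.copyMakeBorder(i,0,h-i.shape[0],0,0,0)
cv2.imwrite('pics/rk.png',cv2.resize(np.hstack([p(a),p(b)]),(800,436)))
E
```

```text
top tray [[390, 148], [404, 218], [276, 240], [266, 169]]
[[ 0.7106 -0.2065]
 [ 0.5026 -0.2293]
 [ 0.4573  0.1319]
 [ 0.6638  0.1567]] [ 0.5836 -0.0368]
block ((304.5, 221.0), (12.0, 11.0), 90.0) [0.5079 0.0511]
block ((304.5, 198.5), (13.0, 11.0), 90.0) [0.5728 0.0488]
block ((302.0517272949219, 178.87930297851562), (12.81297779083252, 11.327415466308594), 68.19859313964844) [0.631  0.0538]
scene tray [[195, 199], [242, 141], [386, 186], [352, 265]]
[[ 0.7113 -0.21  ]
 [ 0.5082 -0.2353]
 [ 0.4585  0.1302]
 [ 0.6809  0.1646]] [ 0.5897 -0.0376]
block ((320.8113098144531, 219.33963012695312), (22.92234992980957, 45.261924743652344), 29.05460548400879) [0.6118 0.052 ]
block ((343.10003662109375, 190.30001831054688), (21.0190372467041, 19.230182647705078), 26.56505012512207) [0.5151 0.0522]
```

View pics/rk.png

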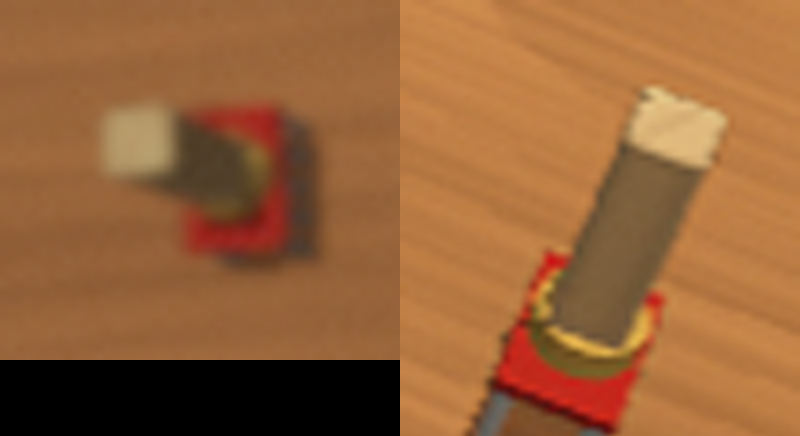

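The rake's handle top is at about (182.3,222.5) in the top view and (493,212.6) in the scene view. It stands nearly aligned with the image.

Run:
```python
from h import *
np.set_printoptions(precision=4,suppress=True)
T,S=cal('top'),cal('scene')
print(ray(T,(182.3,222.5),.135),ray(S,(493,212.6),.135), 'head', ray(T,(165+236/8,205+178/8),.042))
# yaw from head long side corners in top crop (185,105)-(188,250) and (285,107)-(288,250); handle top
for a,b in [((185,105),(186,252)),((285,105),(287,250))]:
    p,q=[ray(T,(165+u/8,205+v/8),.042)[:2] for u,v in (a,b)]; d=p-q; print(d,np.degrees(np.arctan2(d[1],d[0])))
print(ctrl.calibration('wrist')['hand_eye'])
from scipy.spatial.transform import Rotation as R
o=ctrl.get_obs();M=R.from_euler('xyz',o['orientation'],degrees=True).as_matrix()
print('tool delta mm',M.T@(np.array([*ray(T,(182.3,222.5),.135)[:2],.25])-o['tool_pos'])*1000)
```

```text
[0.5018 0.3567 0.135 ] [0.5069 0.3592 0.135 ] head [0.5018 0.3558 0.042 ]
[0.0514 0.0017] 1.8790569276354567
[0.0507 0.0017] 1.8980300770457323
[[-0.0001 -0.9593 -0.2825  0.0763]
 [ 1.     -0.0004  0.0007 -0.0007]
 [-0.0008 -0.2825  0.9593 -0.1364]
 [ 0.      0.      0.      1.    ]]
tool delta mm [326.0112 152.3197  -2.0252]
```

>>> apply_moves --targets '[{"travel": [20,9,0],"roll": 0,"jaw": 60},{"travel": [41,19,0],"roll": 0,"jaw": 60},{"travel": [41,19,0],"roll": 0,"jaw": 60},{"travel": [41,19,0],"roll": 0,"jaw": 60},{"travel": [41,19,0],"roll": 0,"jaw": 60},{"travel": [41,19,0],"roll": 0,"jaw": 60},{"travel": [41,19,0],"roll": 0,"jaw": 60},{"travel": [41,19,0],"roll": -8.2,"jaw": 60},{"travel": [20,-10,0],"roll": -8.2,"jaw": 60},{"travel": [0,0,0],"roll": -8.2,"jaw": 60}]'

```text
clock: 1.1
tool_pos: [0.5128, 0.3765, 0.2481]
orientation: [180.0, 0.0, 2.1]
force: [-1.0, -0.0, -0.2]
opening: 0.0603
gripper_force: 0.0
```

Run:
```python
from h import *
np.set_printoptions(precision=4,suppress=True)
for i in range(2): o=ctrl.get_obs(); ctrl.snapshot('wrist') if i==0 else 0
print(o['tool_pos'],o['orientation'],o['joint_pos'],o['clock'])
np.save('w1.npy',np.vstack(cal('wrist')[1])); cv2.imwrite('pics/w1.png',ctrl.snapshot('wrist')[:,:,::-1])
```

```text
[0.5116 0.3769 0.2479] [179.9582   0.0351   2.662 ] [ 53.9431  16.9158  -4.6489  -0.0014 -68.4899  38.7195] 1.15
```

View pics/w1.png

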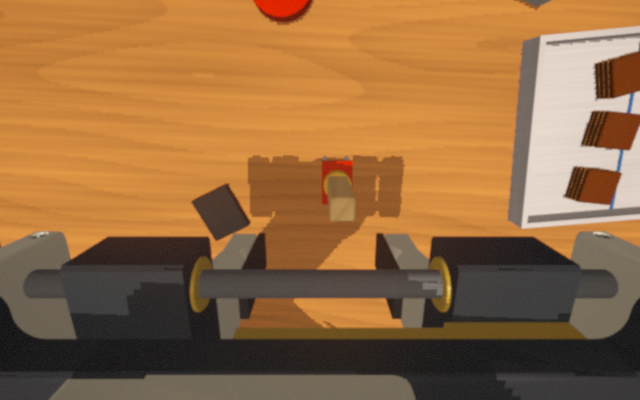

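The wrist view shows the handle's top face near (342,207) and the head at about (337,180). The tray's +y part is on the right.

Run:
```python
from h import *
np.set_printoptions(precision=4,suppress=True)
KE=(np.array(ctrl.calibration('wrist')['K']),np.load('w1.npy')); im=cv2.imread('pics/w1.png')
H,S,V=cv2.split(cv2.cvtColor(im,cv2.COLOR_BGR2HSV))
m=((H>14)&(H<30)&(S<160)&(V>120)); m[:190]=0;m[225:]=0;m[:,:322]=0;m[:,362:]=0
c=max(blobs(m,30),key=cv2.contourArea); r=cv2.minAreaRect(c); print('handle',r,ray(KE,r[0],.135)); 
b=cv2.boxPoints(r); P=np.array([ray(KE,p,.135)[:2] for p in b]); e=P[1]-P[0]; print('side mm/angle',np.linalg.norm(np.diff(P,axis=0),axis=1)*1000,np.degrees(np.arctan2(e[1],e[0]))%90)
m=((H<6)|(H>174))&(S>180)&(V>100); m[:150]=0;m[215:]=0
c=max(blobs(m,30),key=cv2.contourArea);x=cv2.approxPolyDP(cv2.convexHull(c),3,True)[:,0]; print('head',x.tolist(),[ray(KE,p,.042)[:2] for p in x])
# tray +y end rim outer and inner edges, near corner
for p in [(528,38),(512,226)]: print('traycorner',p,ray(KE,p,.03)[:2])
o=ctrl.get_obs(); print(o['tool_pos'],o['orientation'])
```

```text
handle ((341.5, 205.5), (31.0, 27.0), 90.0) [0.5078 0.3594 0.135 ]
side mm/angle [22.1605 27.1637 22.8208] 2.622838818183439
head [[350, 162], [350, 176], [323, 175], [323, 161]] [array([0.5284, 0.3452]), array([0.5127, 0.344 ]), array([0.5125, 0.3741]), array([0.5282, 0.3748])]
traycorner (528, 38) [0.6624 0.1714]
traycorner (512, 226) [0.4574 0.1426]
[0.5109 0.3773 0.248 ] [179.9597   0.0442   1.9977]
```

>>> apply_moves --targets '[{"travel": [-7.5,17,10],"roll": 0,"jaw": 60},{"travel": [0,0,35],"roll": 0,"jaw": 60},{"travel": [0,0,35],"roll": 0,"jaw": 60},{"travel": [0,0,35],"roll": 0,"jaw": 60},{"travel": [0,0,24],"roll": 0,"jaw": 40},{"travel": [0,0,0],"roll": 0,"jaw": 28},{"travel": [0,0,0],"roll": 0,"jaw": 5},{"travel": [0,0,0],"roll": 0,"jaw": 5},{"travel": [0,0,0],"roll": 0,"jaw": 5},{"travel": [0,0,0],"roll": 0,"jaw": 5}]'

```text
clock: 2.2
tool_pos: [0.5038, 0.3619, 0.1111]
orientation: [-179.9, -0.1, 2.0]
force: [0.4, -0.8, 5.0]
opening: 0.0216
gripper_force: 30.0
```

>>> apply_moves --targets '[{"travel": [0,0,-20],"roll": 0,"jaw": 5},{"travel": [0,0,-35],"roll": 0,"jaw": 5},{"travel": [8,30,-15],"roll": 0,"jaw": 5},{"travel": [8,40,0],"roll": 0,"jaw": 5},{"travel": [8,40,0],"roll": 0,"jaw": 5},{"travel": [8,40,0],"roll": 0,"jaw": 5},{"travel": [4,20,0],"roll": -2.5,"jaw": 5},{"travel": [0,0,0],"roll": -3,"jaw": 5},{"travel": [0,0,0],"roll": 0,"jaw": 5}]'

```text
clock: 3.1
tool_pos: [0.5453, 0.1919, 0.1799]
orientation: [-180.0, -0.0, 7.4]
force: [0.3, -0.2, -1.7]
opening: 0.0222
gripper_force: 30.0
```

Run:
```python
from h import *
np.set_printoptions(precision=4,suppress=True)
o=ctrl.get_obs(); print(o['tool_pos'],o['orientation'],o['joint_pos'],o['clock'])
np.save('w2.npy',cal('wrist')[1]); cv2.imwrite('pics/w2.png',ctrl.snapshot('wrist')[:,:,::-1])
```

```text
[0.5453 0.1919 0.1799] [-179.9725   -0.0182    7.4171] [ 38.7556  14.5934 -17.3078  -0.0165 -58.0689  58.6703] 3.1
```

View pics/w2.png

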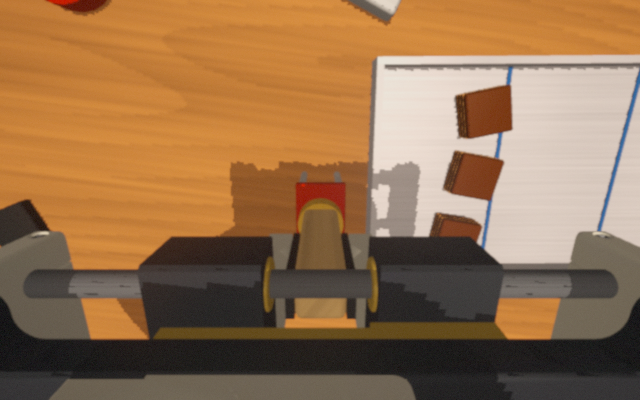

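The wrist view shows the rake held upright with its head at (320,205). The tray's corner is at (377,57) and the first blue line runs from (510,68) to (484,245). The blocks' top faces are at about (487,112), (475,175) and (455,228).

Run:
```python
from h import *
np.set_printoptions(precision=4,suppress=True)
KE=(np.array(ctrl.calibration('wrist')['K']),np.load('w2.npy')); im=cv2.imread('pics/w2.png')
H,S,V=cv2.split(cv2.cvtColor(im,cv2.COLOR_BGR2HSV))
bl=(H>100)&(H<130)&(S>90); bl[:60]=0; bl[262:]=0
ys,xs=np.where(bl); 
for lo,hi in ((470,520),(590,640)):
    k=(xs>lo)&(xs<hi); Q=np.array([ray(KE,p,.006)[:2] for p in zip(xs[k],ys[k])]); vx,vy,x0,y0=cv2.fitLine(Q.astype(np.float32),cv2.DIST_HUBER,0,.01,.01).ravel()
    print('line',np.degrees(np.arctan2(vy,vx)),x0,y0,Q.min(0),Q.max(0),k.sum())
for p in [(377,57),(370,236)]: print('outer',ray(KE,p,.03))
yaw=np.radians(7.4)
m=(S>110)&((H<14)|(H>172))&(V<175)&(V>20); m[:60]=0;m[236:]=0;m[:,:425]=0;m[:,530:]=0
# top faces: brighter
for c in blobs(m,200):
    r=cv2.minAreaRect(c); x=cv2.approxPolyDP(cv2.convexHull(c),4,True)[:,0]; 
    print('block',x.tolist()); print(np.array([ray(KE,p,.03)[:2] for p in x]).tolist())
for p in [(297,183),(345,183)]: print('head',ray(KE,p,.112))
```

```text
line 7.6874747 0.5800726 0.020711973 [0.4957 0.0089] [0.676  0.0348] 217
line 7.699418 0.61497283 -0.09617443 [ 0.5319 -0.1084] [ 0.6871 -0.0853] 441
outer [0.6648 0.1599 0.03  ]
outer [0.5039 0.1376 0.03  ]
block [[430, 235], [437, 213], [480, 226], [477, 235]]
[[0.5124972951395699, 0.07920960810695526], [0.5357953455098119, 0.07771682084303637], [0.5280625749079502, 0.03298245765901689], [0.5184454323524875, 0.033335645885148035]]
block [[456, 151], [502, 161], [489, 199], [445, 189]]
[[0.5964201507852173, 0.07448318731477777], [0.5929057670452396, 0.030298953553763636], [0.5559401478042663, 0.031958657661948164], [0.5601695750137948, 0.07581818829078085]]
block [[509, 86], [511, 128], [460, 136], [456, 97]]
[[0.6568050063979815, 0.043249271486826], [0.622740723302321, 0.030972315758311303], [0.6100185772593982, 0.07428554670434143], [0.6421286968604647, 0.08618862602821616]]
head [0.569  0.2112 0.112 ]
head [0.5731 0.1794 0.112 ]
```

>>> apply_moves --targets '[{"travel": [-18,30,0],"roll": 0,"jaw": 5},{"travel": [-18,32,0],"roll": 0,"jaw": 5},{"travel": [-18,30,0],"roll": 0,"jaw": 5},{"travel": [0,0,20],"roll": 0,"jaw": 5},{"travel": [0,0,25],"roll": 0,"jaw": 5},{"travel": [0,0,10],"roll": 0,"jaw": 5},{"travel": [0,0,5],"roll": 0,"jaw": 5},{"travel": [0,0,0],"roll": 0,"jaw": 5}]'

```text
clock: 3.95
tool_pos: [0.5037, 0.0949, 0.1194]
orientation: [180.0, 0.0, 7.5]
force: [-0.1, -0.2, -2.2]
opening: 0.022
gripper_force: 30.0
```

>>> apply_moves --targets '[{"travel": [0,12,0],"roll": 0,"jaw": 5},{"travel": [0,12,0],"roll": 0,"jaw": 5},{"travel": [0,12,0],"roll": 0,"jaw": 5},{"travel": [0,16,0],"roll": 0,"jaw": 5},{"travel": [0,18,0],"roll": 0,"jaw": 5},{"travel": [0,18,0],"roll": 0,"jaw": 5},{"travel": [0,18,0],"roll": 0,"jaw": 5},{"travel": [0,18,0],"roll": 0,"jaw": 5},{"travel": [0,18,0],"roll": 0,"jaw": 5},{"travel": [0,18,0],"roll": 0,"jaw": 5}]'

```text
clock: 4.95
tool_pos: [0.5247, -0.0658, 0.1201]
orientation: [-180.0, -0.1, 7.4]
force: [0.3, 1.0, -1.4]
opening: 0.022
gripper_force: 30.0
```

>>> apply_moves --targets '[{"travel": [0,18,0],"roll": 0,"jaw": 5},{"travel": [0,16,0],"roll": 0,"jaw": 5},{"travel": [0,12,0],"roll": 0,"jaw": 5},{"travel": [0,8,0],"roll": 0,"jaw": 5},{"travel": [0,6,0],"roll": 0,"jaw": 5},{"travel": [0,0,0],"roll": 0,"jaw": 5},{"travel": [0,-6,0],"roll": 0,"jaw": 5},{"travel": [0,-6,0],"roll": 0,"jaw": 5},{"travel": [0,0,-30],"roll": 0,"jaw": 5},{"travel": [0,0,-30],"roll": 0,"jaw": 5}]'

```text
clock: 5.95
tool_pos: [0.5299, -0.1107, 0.1795]
orientation: [180.0, 0.2, 7.6]
force: [-0.2, -0.4, -1.0]
opening: 0.0218
gripper_force: 30.0
```

Run:
```python
from h import *
np.set_printoptions(precision=4,suppress=True)
im=ctrl.snapshot('scene')[:,:,::-1]; 
im2=ctrl.snapshot('wrist')[:,:,::-1]
a=cv2.resize(im[110:290,170:430],(520,360)); cv2.imwrite('pics/s3.png',np.hstack([a,cv2.resize(im2,(576,360))])[:, :]); 
cv2.imwrite('pics/s3.png',cv2.resize(cv2.imread('pics/s3.png'),(800,263)))
```

```text
(no output)
```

View pics/s3.png

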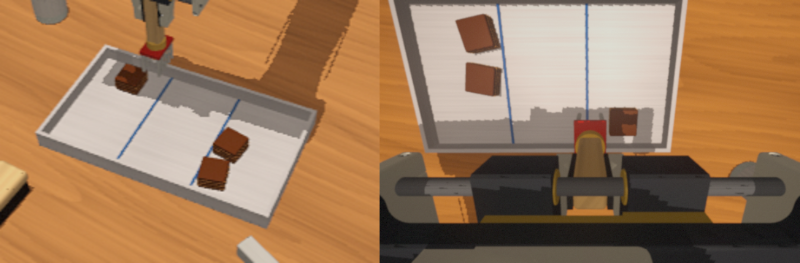

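The left half (scene) shows the first block near (130,78), in the tray's -y third. The right half (wrist) shows it square at (622,122), with the other two still in the +y third at (478,34) and (483,79). Next I draw the far block to the middle.

>>> apply_moves --targets '[{"travel": [20,-33,0],"roll": 0,"jaw": 5},{"travel": [21,-35,0],"roll": 0,"jaw": 5},{"travel": [21,-35,0],"roll": 0,"jaw": 5},{"travel": [21,-35,0],"roll": 0,"jaw": 5},{"travel": [21,-35,0],"roll": 0,"jaw": 5},{"travel": [21,-35,0],"roll": 0,"jaw": 5},{"travel": [0,0,20],"roll": 0,"jaw": 5},{"travel": [0,0,25],"roll": 0,"jaw": 5},{"travel": [0,0,15],"roll": 0,"jaw": 5},{"travel": [0,0,0],"roll": 0,"jaw": 5}]'

```text
clock: 7.05
tool_pos: [0.6265, 0.1116, 0.1174]
orientation: [180.0, 0.1, 7.6]
force: [-0.3, 0.4, -3.0]
opening: 0.022
gripper_force: 30.0
```

>>> apply_moves --targets '[{"travel": [0,10,-1],"roll": 0,"jaw": 5},{"travel": [0,12,0],"roll": 0,"jaw": 5},{"travel": [0,12,0],"roll": 0,"jaw": 5},{"travel": [0,14,0],"roll": 0,"jaw": 5},{"travel": [0,16,0],"roll": 0,"jaw": 5},{"travel": [0,16,0],"roll": 0,"jaw": 5},{"travel": [0,12,0],"roll": 0,"jaw": 5},{"travel": [0,9,0],"roll": 0,"jaw": 5},{"travel": [0,7,0],"roll": 0,"jaw": 5},{"travel": [0,0,0],"roll": 0,"jaw": 5}]'

```text
clock: 8.05
tool_pos: [0.6416, 0.0027, 0.1204]
orientation: [180.0, 0.0, 7.4]
force: [-0.1, 0.1, -1.7]
opening: 0.0216
gripper_force: 30.0
```

>>> apply_moves --targets '[{"travel": [0,-6,0],"roll": 0,"jaw": 5},{"travel": [0,-6,0],"roll": 0,"jaw": 5},{"travel": [0,0,-30],"roll": 0,"jaw": 5},{"travel": [0,0,-30],"roll": 0,"jaw": 5},{"travel": [0,0,0],"roll": 0,"jaw": 5}]'

```text
clock: 8.55
tool_pos: [0.6426, 0.0171, 0.1854]
orientation: [180.0, -0.4, 7.6]
force: [0.6, 0.0, -0.6]
opening: 0.022
gripper_force: 30.0
```

Run:
```python
from h import *
np.set_printoptions(precision=4,suppress=True)
KE=cal('top'); im=cv2.cvtColor(ctrl.snapshot('top'),cv2.COLOR_RGB2BGR); cv2.imwrite('pics/t4.png',im)
H,S,V=cv2.split(cv2.cvtColor(im,cv2.COLOR_BGR2HSV)); roi=np.zeros(H.shape,np.uint8); cv2.fillConvexPoly(roi,np.array([[390,148],[404,218],[276,240],[266,169]]),1)
for k in blobs((roi>0)&(S>90)&((H<15)|(H>170))&(V<150),30):
    r=cv2.minAreaRect(k); p=ray(KE,r[0],.024); print(r,p,'tray',.991*p[0]+.134*p[1]-.5742,-.134*p[0]+.991*p[1]+.1172)
print(ctrl.get_obs()['tool_pos'])
```

```text
((377.90380859375, 207.01925659179688), (12.551432609558105, 12.355316162109375), 78.69007110595703) [ 0.5384 -0.1591  0.024 ] tray -0.06199854150490103 -0.11261313024604275
((304.5, 198.5), (13.0, 11.0), 90.0) [0.5728 0.0488 0.024 ] tray -3.7074664350766895e-06 0.08879411382138293
((332.4038391113281, 175.01922607421875), (12.355316162109375, 12.159199714660645), 78.69007110595703) [ 0.6385 -0.0344  0.024 ] tray 0.053917673842913016 -0.0024637195451465144
((314.5, 169.0), (12.0, 11.0), 90.0) [0.659  0.0167 0.024 ] tray 0.08107665291594801 0.04541949041206912
[0.6413 0.017  0.183 ]
```

>>> apply_moves --targets '[{"travel": [-21,4,0],"roll": 0,"jaw": 5},{"travel": [-21,3,0],"roll": 0,"jaw": 5},{"travel": [-21,3,0],"roll": 0,"jaw": 5},{"travel": [0,0,10],"roll": 0,"jaw": 5},{"travel": [0,0,30],"roll": 0,"jaw": 5},{"travel": [0,0,15],"roll": 0,"jaw": 5},{"travel": [0,0,6],"roll": 0,"jaw": 5},{"travel": [0,0,0],"roll": 0,"jaw": 5}]'

```text
clock: 9.4
tool_pos: [0.5784, -0.0024, 0.1181]
orientation: [180.0, 0.1, 7.5]
force: [-0.0, 0.5, -2.3]
opening: 0.0219
gripper_force: 30.0
```

>>> apply_moves --targets '[{"travel": [0,-8,-1],"roll": 0,"jaw": 5},{"travel": [0,-9,0],"roll": 0,"jaw": 5},{"travel": [0,-9,0],"roll": 0,"jaw": 5},{"travel": [0,-8,0],"roll": 0,"jaw": 5},{"travel": [0,-5,0],"roll": 0,"jaw": 5},{"travel": [0,0,0],"roll": 0,"jaw": 5},{"travel": [0,6,0],"roll": 0,"jaw": 5},{"travel": [0,6,0],"roll": 0,"jaw": 5},{"travel": [0,0,-30],"roll": 0,"jaw": 5},{"travel": [0,0,-30],"roll": 0,"jaw": 5}]'

```text
clock: 10.4
tool_pos: [0.5747, 0.0229, 0.1803]
orientation: [180.0, 0.2, 7.4]
force: [0.7, 0.2, -1.2]
opening: 0.0218
gripper_force: 30.0
```

>>> apply_moves --targets '[{"travel": [-3,-25,0],"roll": 0,"jaw": 5},{"travel": [-4,-40,0],"roll": 0,"jaw": 5},{"travel": [-4,-42,0],"roll": 0,"jaw": 5},{"travel": [-4,-42,0],"roll": 0,"jaw": 5},{"travel": [-4,-42,0],"roll": 0,"jaw": 5},{"travel": [-4,-42,0],"roll": 0,"jaw": 5},{"travel": [-4,-40,0],"roll": 0,"jaw": 5},{"travel": [-3,-30,0],"roll": 0,"jaw": 5},{"travel": [0,-10,0],"roll": 0,"jaw": 5},{"travel": [0,0,0],"roll": 0,"jaw": 5}]'

```text
clock: 11.4
tool_pos: [0.5049, 0.3313, 0.1801]
orientation: [180.0, 0.0, 7.5]
force: [-0.2, -0.6, -2.3]
opening: 0.0218
gripper_force: 30.0
```

>>> apply_moves --targets '[{"travel": [0,0,30],"roll": 0,"jaw": 5},{"travel": [0,0,25],"roll": 0,"jaw": 5},{"travel": [0,0,8],"roll": 0,"jaw": 5},{"travel": [0,0,3],"roll": 0,"jaw": 5},{"travel": [0,0,0],"roll": 0,"jaw": 5}]'

```text
clock: 11.9
tool_pos: [0.5056, 0.3302, 0.1151]
orientation: [180.0, -0.0, 7.4]
force: [0.9, 0.4, -1.5]
opening: 0.0218
gripper_force: 30.0
```

Run:
```python
from h import *
np.set_printoptions(precision=4,suppress=True)
K,E=cal('top'); KE=(K,E); im=cv2.cvtColor(ctrl.snapshot('top'),cv2.COLOR_RGB2BGR); cv2.imwrite('pics/t5.png',im)
H,S,V=cv2.split(cv2.cvtColor(im,cv2.COLOR_BGR2HSV)); roi=np.zeros(H.shape,np.uint8); cv2.fillConvexPoly(roi,np.array([[390,148],[404,218],[276,240],[266,169]]),1)
for k in blobs((roi>0)&(S>90)&((H<15)|(H>170))&(V<150),30):
    r=cv2.minAreaRect(k); p=ray(KE,r[0],.024); print(r[1:],'tray',.991*p[0]+.134*p[1]-.5742,-.134*p[0]+.991*p[1]+.1172)
o=ctrl.get_obs();print(o['tool_pos'],o['force'])
cv2.imwrite('pics/s5.png',cv2.cvtColor(ctrl.snapshot('scene'),cv2.COLOR_RGB2BGR)[100:340,180:600])
```

```text
((12.551432609558105, 12.355316162109375), 78.69007110595703) tray -0.06199854150490103 -0.11261313024604275
((12.869343757629395, 11.455129623413086), 81.8698959350586) tray -0.004275267801322036 0.11375935418035389
((12.494322776794434, 11.507928848266602), 80.53767395019531) tray 0.054671769340202236 -0.0018123365587296159
[0.5057 0.3306 0.1156] [ 0.657   0.5092 -1.855 ]
```

View pics/s5.png

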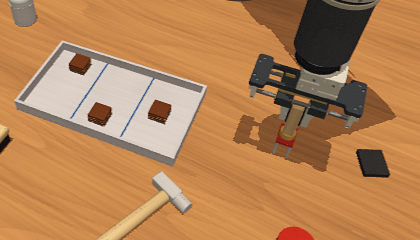

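The blocks are at tray y of about -113, -2 and +114 mm, one in each third. In the picture they are near (80,63), (99,113) and (160,111), with the rake just above the bench at (285,140). I lower it in small steps until it touches.

>>> apply_moves --targets '[{"travel": [0,0,2],"roll": 0,"jaw": 5},{"travel": [0,0,1],"roll": 0,"jaw": 5},{"travel": [0,0,0.5],"roll": 0,"jaw": 5},{"travel": [0,0,0],"roll": 0,"jaw": 5}]'

```text
clock: 12.4
tool_pos: [0.5049, 0.3307, 0.1111]
orientation: [-180.0, -0.0, 7.5]
force: [0.5, 0.0, -2.3]
opening: 0.0219
gripper_force: 30.0
```

>>> apply_moves --targets '[{"travel": [0,0,0.7],"roll": 0,"jaw": 5},{"travel": [0,0,0],"roll": 0,"jaw": 5},{"travel": [0,0,0],"roll": 0,"jaw": 5}]'

```text
clock: 12.7
tool_pos: [0.5049, 0.3306, 0.1103]
orientation: [180.0, 0.0, 7.5]
force: [0.1, 0.2, -1.8]
opening: 0.0219
gripper_force: 30.0
```

>>> apply_moves --targets '[{"travel": [0,0,0.7],"roll": 0,"jaw": 5},{"travel": [0,0,0],"roll": 0,"jaw": 5},{"travel": [0,0,0],"roll": 0,"jaw": 5}]'

```text
clock: 13.0
tool_pos: [0.505, 0.3307, 0.11]
orientation: [-180.0, -0.0, 7.5]
force: [-0.2, -1.1, 2.2]
opening: 0.022
gripper_force: 30.0
```

Contact: the vertical force went from -1.8 to +2.2 N. Releasing.

>>> apply_moves --targets '[{"travel": [0,0,0],"roll": 0,"jaw": 26},{"travel": [0,0,0],"roll": 0,"jaw": 40},{"travel": [0,0,0],"roll": 0,"jaw": 60},{"travel": [0,0,0],"roll": 0,"jaw": 60},{"travel": [0,0,-15],"roll": 0,"jaw": 60},{"travel": [0,0,-30],"roll": 0,"jaw": 60},{"travel": [0,0,-40],"roll": 0,"jaw": 60},{"travel": [0,0,-40],"roll": 0,"jaw": 60},{"travel": [0,-20,0],"roll": 0,"jaw": 60},{"travel": [0,0,0],"roll": 0,"jaw": 60}]'

```text
clock: 14.0
tool_pos: [0.5026, 0.3524, 0.236]
orientation: [-179.8, -0.1, 7.5]
force: [-1.0, -0.2, -1.5]
opening: 0.0603
gripper_force: 0.0
```

Run:
```python
from h import *
cv2.imwrite('pics/s6.png',cv2.cvtColor(ctrl.snapshot('scene'),cv2.COLOR_RGB2BGR)[100:340,180:600])
o=ctrl.get_obs();print(o['tool_pos'],o['force'],o['clock'])
```

```text
[0.50206869 0.35123289 0.23475512] [ 1.17994796 -0.36524151 -0.51847294] 14.05
```

View pics/s6.png

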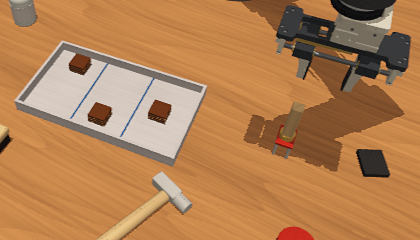

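The rake stands upright on its own at (288,130), with the gripper clear above it. The blocks are flat, one per third. I hand the job in.

```bash
python3 -c "
from plant import ctrl
print(ctrl.close_job())"
```

```text
the job is handed in; nothing more can be done
None
```

The job is handed in after about 14 s: the heel blocks lie flat with one in each third (at about -113, -2 and +114 mm along the tray), and the rake stands upright on the bench outside the tray, released.

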